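# Set the length stop and draw the slat up to it

## Robot

A 6-joint arm with a two-finger parallel gripper is mounted at the origin on a cart in front of the work surface, level with it; the furniture and walls round the work are solid. World frame = base frame: x ahead of the robot, y to its left, z up, the work surface at z = 0. Lengths are in m, angles in degrees, forces in N, time in s.
With the tool pointing down it reaches from about 0.35 to 0.875 m from the base axis. Payload 4.2 kg.
Tool frame: the origin (TCP) lies on the centre line of the jaws, within the pads' length; the fingertips stand 19 mm ahead of it and the grasp point (between the pads) is the TCP; z points along the fingers, y is the line along which they close (so a half turn about z gives the same grasp; the last joint's range is limited). The gripper opens to 87 mm and grips with 3 to 60 N. Pads are 19 mm wide; open, the fingers measure 117 mm over their backs; the gripper's body (75 mm by 190 mm) begins 51 mm behind the grasp point.
Start: joints at [87.353, 22.042, 0.453, 0, -68.411, -14.817], TCP at [0.188, 0.596, 0.242] pointing down, gripper open.
Joint ranges: [-179.83, 179.83], [-69.29, 118.12], [-61.27, 80.66], [-181.25, 117.63], [-171.15, -9.14], [-177.46, 177.46]. Speed limits (degrees/s): [159.86, 159.86, 180, 180, 180, 180].

## Interface

Orientations are given as a 3x3 rotation matrix whose columns are the frame's x, y, z axes.
In Python, from station import sense, capture, finish_job, search_frame, masks_of gives the robot as it stands.
- The arm moves only by the tool drive_tool, never from a script. Its argument "rows" is a list of rows, each a list of 7 numbers: the opening in per cent of the stroke, from 0 (shut) to 100 (fully open), then the shift along the world's x, y, z in mm, then the turn, a rotation vector about the world's x, y, z in rad. In form: [[fingers, dx, dy, dz, wx, wy, wz], ...]. A call has 1 to 5 rows; each row shifts and turns the commanded pose from where the row before left it; what a row does not reach is not made up. A row lasts 1/12 s, in which the tool goes at most 41.7 mm and 7.16 degrees, less where a joint would pass 70% of its speed; a pose out of reach is approached as far as the arm can. A call is refused whole if a number of a shift passes 41.7 or a number of a turn 0.125, either way. A call with a gripper value outside its range is refused whole. The fingers move at their own pace and stop on an object; the grip force is fixed at half the most. Time passes only in rows, so rows that do not move let the fingers close. It gives the time, the measured TCP pose, the force, the opening and the grip force at its end, in the units of the state.
- sense(): the state, without advancing time (a new reading comes with each control period).
- capture(name): name is "side" or "top"; returns a dict with "frame" (420x560x3 uint8, red, green, blue), "z_map" (420x560 float32, m along the optical axis (not along the pixel's ray), 0 where there is no reading), "fx", "fy", "cx", "cy" (pixels), "R" (3x3) and "t" (3): a world point X has camera coordinates R X + t. Camera axes: x right, y down, z forward; pixel columns grow to the right and rows downward; lengths in m; the calibration is good to about 2 mm. A picture is of the moment at which its call begins.
- finish_job(): hands the job in; it is judged then, once.
Trained networks look in a picture, given as the dict that the camera call returned (one of the last four; its "shot" number tells which), for a name from the list of things; names that differ only in an ending like _2 or _b are one class to them, and where a whole thing is asked for, a point or a joint stands for the part that bears it (a point fixed in the world has none). Each returns a list of dicts, best first, with "p" (0 to 1); they miss things now and then, are a little off and sometimes report something else, mostly with a low value. They report only what shows in the picture. A call takes as long as a camera call. They do not tell look-alikes from the thing itself.
- search_frame(label, picture): "xy" ([column, row] in pixels, amid what is visible of it).
- masks_of(label, picture): "region" (420x560 bool, what is visible of it) and "xy" ([column, row] in pixels, amid what is visible of it).
The state is a dict: "time_s": time; "joints": joint angles; "joint_velocities": joint speeds; "effort": joint torques, N m; "tcp_pos": TCP position; "ee_rot": TCP orientation; "wrist_force": force on the tool from outside, world axes, zero at the start; "moment": the same for the moment, N m; "gripper_width": opening from 0.0 (shut) to 1.0 (fully open); "gripper_force": force on a finger pad.
Only numpy, scipy, OpenCV 4.12 (cv2) and the standard library are available. Lean on these libraries where they do the work, as an engineer would, in place of code of your own. Each camera call takes 0.05 s, during which the arm holds its last target. There are 200 camera calls.

## Task

Get the cutting jig ready: first lift the wooden block off the jig and stand it flat on the bench. Then crank the handwheel until the brass stop's pointer lines up with the mark of the red clip (not the blue one). Last, draw the thin wooden slat back along its channel until its end touches the stop, leaving the stop on the red mark and everything else on the bench where it is.

Things in the scene. Friction and masses are not known exactly. Their poses are not given: they have to be found in the camera images.
- jig: wooden cutting-length jig, fixed. Origin at bench level; x runs along its length away from the robot, y left, z up. Board x -190..200, y -80..85 mm, top 12 mm above the bench. Steel screw along x at y = -50, ends in a bearing at x = -182 and a blue gear box (x -33..33, y -103..-41, top 56 mm up). Aluminium scale on the left edge, x -190..-40, y 57..85.
- channel (a point): point on the floor of the slat's channel, 12 mm above the bench, at jig x = 20, y = 20 mm (black line: where the slat will be cut); axes as the jig. The channel runs along jig x over the whole board, 39 mm wide, between two dark rails 12 mm wide and 5 mm high (tops 17 mm above the bench). Floor and rails are waxed: slippery (friction about 0.2).
- wheel_hub (a point): centre of the handwheel on the gear box, 76 mm above the bench, at jig x = 0, y = -85 mm. Its axis is vertical; black rim 101 mm across, 62..74 mm above the bench, three spokes. Axes turn with the wheel: x points to the crank knob.
- handwheel (a joint): angle of the handwheel in rad, positive anticlockwise seen from above, range -14.2..14.2; it is the direction of the crank knob from the wheel's axis, from jig +x. One turn anticlockwise moves the stop 20 mm in jig +x (away from the robot), clockwise brings it back. Needs about 3 N at the knob; stays where it is left; pushing the stop does not turn it.
- knob_grip (a point): middle of the upright red crank knob on the handwheel, 96.5 mm above the bench. Knob 19 mm in diameter, z 74..116 mm, spins freely on its own pin, circles the wheel's axis at 36 mm radius.
- stop_slide (a joint): travel of the brass stop slide in m along jig +x, range -0.045..0.045, geared to the handwheel (= 0.00318 x handwheel angle). At 0 the stop face is at x = -115 mm of the jig.
- stop_face (a point): brass stop: middle of its face that looks to jig +x, at the channel floor (12 mm above the bench); axes as the jig. The stop stands up to 18 mm above the channel floor, and behind its face the slide extends 26 mm to -x, and to y = -64 mm of the jig over the screw (there up to 44 mm above the bench).
- stop_pointer (a point): tip of the slide's black pointer blade (2 mm wide), in line with the stop face, at y = 65 mm of the jig, 24.5 mm above the bench.
- red_mark (a point): mark line of the red clip on the scale, 24.5 mm above the bench, at y = 69 mm of the jig; axes as the jig. Clip 14 mm along x, y 62..90 mm of the jig, top 24.5 mm. Fixed where it is. The stop is set when pointer and mark have the same jig x.
- blue_mark (a point): the same on the blue clip, which marks another length; it may be nearer or farther than the red one. Ignore.
- slat: thin wooden slat 188 x 36 x 6.5 mm, 30 to 60 g, in the channel, its top 18.5 mm above the bench and 1.5 mm above the rails, so its sides cannot be gripped: press on top (5 to 10 N) with shut fingers and drag. Origin in the middle of its underside; own y axis along its length (along jig x, either sign). Touching the stop, its origin is 94 mm from the stop face.
- wood_block: brown wooden block with a paper label on it, 40 (own x) x 75 (own y) x 34 (z) mm, 70 to 140 g, lying across the rails between stop and slat, its long side roughly across the channel. Origin in the middle of its underside (17 mm above the bench at the start).
- burnisher: turned dark-wood burnisher standing upright behind the handwheel, 60 mm across, 198 mm tall, origin under its middle. Bystander, easily tipped.
- glue_bottle: yellow glue bottle with red nozzle, 38 mm across, 123 mm tall, standing in front of the handwheel, origin under its middle. Bystander, easily tipped.
- green_tub: tub with green lid, 121 mm across, 62 mm tall, left of the jig, origin under its middle. Bystander.
- curd_tub: white open tub, 93 x 122 x 82 mm, origin under its middle. Bystander.
- steel_block: steel bench block 110 x 134 x 58 mm, origin under its middle. Bystander.
- chisel: wood-handled bench chisel lying down right of the jig, 29 x 213 (own y) x 29 mm, origin under its middle. Bystander.
There are look-alikes about, which are no part of the job. Of the things shaped like the wood_block, the brown one is meant.

How it is judged:
By the outcome, as a careful person would: the job done as asked, in the order asked, and still so for the second after the job is handed in, with the robot touching nothing.
It also fails if it takes over 72 s, if anything falls off the work surface, if the arm or the gripper's body presses on something with over 40 N, if the wrist force passes 120 N, or if a joint passes its speed limit or range.

## Working session

There is one attempt and no reset: what is moved stays moved. The work goes in short steps, Python scripts to look and compute and a tool call to move; the robot and the scene stay as the last step left them, time stands still between calls to the robot, and variables do not carry over. Pictures are saved under pics/ and viewed, at most 10 in all, crops included, and the job is handed in when it is done.

Besides the shell and the picture viewer there is one more tool, called after "Call:" by a JSON object that holds its "fn" and its "kwargs". drive_tool: Moves the arm, as the interface text tells. Its arguments: {"type":"object","properties":{"rows":{"type":"array"}},"required":["rows"]}

```bash
mkdir -p pics
cat > h.py <<'E'
import numpy as np,cv2
from station import sense,capture,finish_job,search_frame,masks_of
def px2w(c,u,v,z=None):
    # world point at pixel: on plane z, or from depth
    R=np.array(c["R"]);t=np.array(c["t"])
    d=np.array([(u-c["cx"])/c["fx"],(v-c["cy"])/c["fy"],1.])
    o=-R.T@t; w=R.T@d
    if z is None:
        return o+w*c["z_map"][int(round(v)),int(round(u))]
    return o+w*(z-o[2])/w[2]
def w2px(c,X):
    p=np.array(c["R"])@np.array(X)+np.array(c["t"])
    return c["fx"]*p[0]/p[2]+c["cx"],c["fy"]*p[1]/p[2]+c["cy"]
def save(c,n,box=None,k=1):
    f=c["frame"][...,::-1]
    if box: f=f[box[1]:box[3],box[0]:box[2]]
    cv2.imwrite("pics/"+n,cv2.resize(f,None,fx=k,fy=k,interpolation=cv2.INTER_CUBIC))
E
python3 - <<'E'
from h import *
np.set_printoptions(precision=4,suppress=True)
s=capture("side");t=capture("top")
f=np.vstack([s["frame"],t["frame"]])[...,::-1]
cv2.imwrite("pics/side0.png",s["frame"][...,::-1]);cv2.imwrite("pics/top0.png",t["frame"][...,::-1])
for c in(s,t):
    print(-np.array(c["R"]).T@c["t"],np.array(c["R"])[2],c["fx"])
    for l in["jig","wood_block","slat","knob_grip","wheel_hub","handwheel","stop_face","stop_pointer","red_mark","blue_mark","channel","burnisher","glue_bottle","green_tub","curd_tub","steel_block","chisel"]:
        r=search_frame(l,c)[:3]
        print(l,[(round(q["p"],2),np.round(q["xy"]).tolist(),px2w(c,*q["xy"]).round(3).tolist()) for q in r])
print(sense())
E
```

```text
[ 0.0457 -0.7811  0.9426] [ 0.3907  0.6644 -0.6371] 481.44635860350655
jig [(0.73, [294.0, 266.0], [0.55, -0.039, 0.013])]
wood_block [(0.9, [199.0, 245.0], [0.353, 0.137, 0.031]), (0.84, [276.0, 258.0], [0.505, -0.018, 0.047]), (0.67, [201.0, 211.0], [0.415, 0.269, 0.031])]
slat [(0.65, [320.0, 239.0], [0.663, 0.007, 0.022])]
knob_grip [(0.97, [320.0, 261.0], [0.582, -0.107, 0.075])]
wheel_hub [(0.91, [318.0, 258.0], [0.583, -0.093, 0.074])]
handwheel [(0.77, [320.0, 258.0], [0.584, -0.1, 0.08])]
stop_face [(0.76, [260.0, 275.0], [0.448, -0.035, 0.025])]
stop_pointer [(0.95, [258.0, 274.0], [0.445, -0.034, 0.029])]
red_mark [(0.38, [260.0, 248.0], [0.484, 0.031, 0.05])]
blue_mark [(0.37, [240.0, 256.0], [0.438, 0.062, 0.014])]
channel [(0.85, [296.0, 260.0], [0.563, -0.024, 0.013])]
burnisher [(0.97, [377.0, 251.0], [0.722, -0.154, 0.085])]
glue_bottle [(0.8, [286.0, 303.0], [0.446, -0.169, 0.058]), (0.35, [320.0, 260.0], [0.583, -0.102, 0.076])]
green_tub [(0.94, [276.0, 207.0], [0.601, 0.15, 0.059])]
curd_tub [(0.76, [235.0, 154.0], [0.642, 0.504, 0.025])]
steel_block [(0.66, [194
[... 1302 characters left out ...]
456, 0.436, 0.055]), (0.21, [143.0, 196.0], [0.634, 0.484, 0.001])]
chisel [(0.91, [417.0, 271.0], [0.397, -0.312, 0.025])]
{'time_s': 1.8, 'joints': array([ 87.3534,  22.0415,   0.4534,   0.    , -68.4105, -14.8169]), 'joint_velocities': array([ 0.0647, -0.0129, -0.0142, -0.0799, -0.0512, -0.0038]), 'effort': array([ -0.0003, -39.0459,  18.7622,   4.2245,   0.0155,  -0.    ]), 'tcp_pos': array([0.1875, 0.5962, 0.2416]), 'ee_rot': array([[ 0.9539, -0.3001,  0.    ],
       [-0.3001, -0.9539,  0.    ],
       [-0.    , -0.    , -1.    ]]), 'wrist_force': array([ 0.2438, -0.51  ,  0.344 ]), 'moment': array([-0.0146, -0.0212,  0.064 ]), 'gripper_force': 0.0, 'gripper_width': 0.9961209836432029}
```

Run:
```python
import cv2
s=cv2.imread("pics/side0.png");t=cv2.imread("pics/top0.png")
cv2.imwrite("pics/a.png",cv2.resize(t[120:320,180:440],None,fx=3,fy=3,interpolation=2))
cv2.imwrite("pics/b.png",cv2.resize(s[180:340,170:420],None,fx=3.2,fy=3.2,interpolation=2))
```

```text
(no output)
```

View pics/a.png

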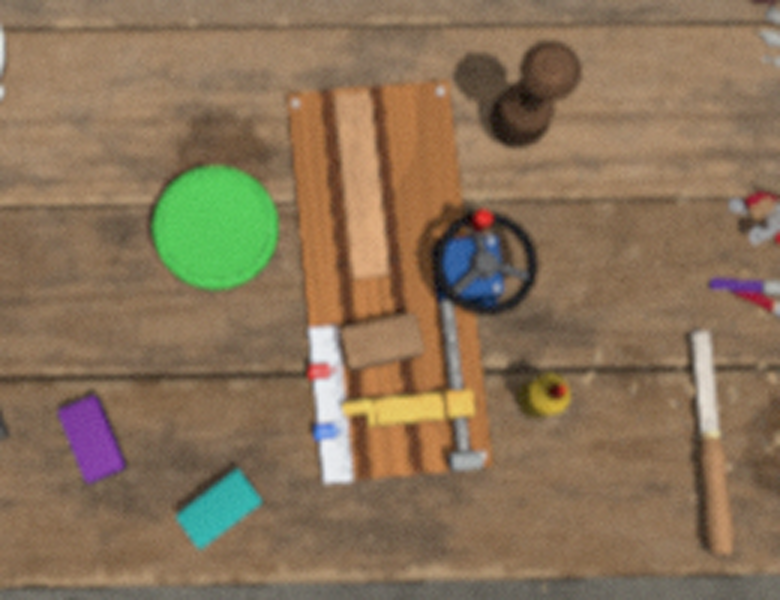

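View pics/b.png

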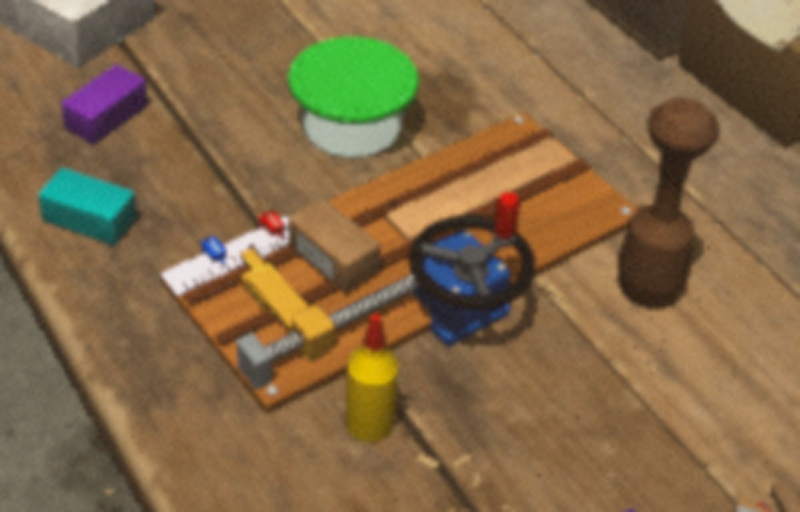

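View pics/top0.png

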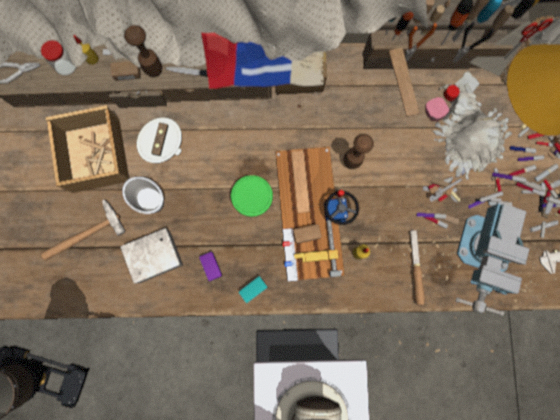

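```bash
cat > jig.py <<'E'
from h import *
from scipy.optimize import minimize
from scipy.ndimage import map_coordinates
def J(p,X): 
    X=np.atleast_2d(X);c,s=np.cos(p[2]),np.sin(p[2])
    return np.c_[p[0]+c*X[:,0]-s*X[:,1],p[1]+s*X[:,0]+c*X[:,1],X[:,2]]
def inv(p,w):
    d=np.array(w[:2])-p[:2];c,s=np.cos(p[2]),np.sin(p[2])
    return np.array([c*d[0]+s*d[1],-s*d[0]+c*d[1]])
def proj(c,X):
    q=X@np.array(c["R"]).T+np.array(c["t"]);return np.c_[c["fx"]*q[:,0]/q[:,2]+c["cx"],c["fy"]*q[:,1]/q[:,2]+c["cy"]]
def fit(c,p0):
    lab=cv2.cvtColor(c["frame"],cv2.COLOR_RGB2LAB).astype(float)
    im=lab[...,1]+lab[...,2]
    im=cv2.GaussianBlur(im,(0,0),.8)
    # edge samples: (point, outward normal), z=12mm top edge
    S=[]
    for x in np.linspace(-.03,.19,50): S.append((x,.085,0,1))
    for x in np.r_[np.linspace(.06,.19,30),np.linspace(-.17,-.06,20)]: S.append((x,-.08,0,-1))
    for y in np.linspace(-.07,.075,40): S.append((.2,y,1,0))
    for y in np.linspace(-.07,.05,30): S.append((-.19,y,-1,0))
    S=np.array(S)
    def cost(p):
        tot=0
        for e in(.004,.008):
            a=np.c_[S[:,:2]-e*S[:,2:],np.full(len(S),.012)];b=np.c_[S[:,:2]+e*S[:,2:],np.full(len(S),.012)]
            A,B=(proj(c,J(p,v)) for v in(a,b))
            d=map_coordinates(im,[A[:,1],A[:,0]],order=1)-map_coordinates(im,[B[:,1],B[:,0]],order=1)
            tot-=np.clip(d,-5,25).mean()
        return tot
    best=None
    for dx in(-.006,0,.006):
        for dy in(-.006,0,.006):
            x0=np.array(p0)+[dx,dy,0]
            r=minimize(cost,x0,method="Nelder-Mead",options=dict(initial_simplex=x0+np.array([[0,0,0],[.006,0,0],[0,.006,0],[0,0,.03]])))
            if best is None or r.fun<best.fun:best=r
    return best.x,best.fun
def cent(c,kind,p,z,roi=None):
    h=cv2.cvtColor(c["frame"],cv2.COLOR_RGB2HSV).astype(int);H,S,V=h[...,0],h[...,1],h[...,2]
    m={"red":((H<8)|(H>172))&(S>140)&(V>90),"blue":(H>95)&(H<128)&(S>120)&(V>60),"brass":(H>18)&(H<30)&(S>130)&(V>150)}[kind]
    # restrict to a jig-frame roi (x0,x1,y0,y1) at height z
    pts=[]
    for v,u in np.argwhere(m):
        q=inv(p,px2w(c,u,v,z))
        if roi[0]<q[0]<roi[1] and roi[2]<q[1]<roi[3]: pts.append(q)
    return np.array(pts)
E
python3 - <<'E'
from jig import *
np.set_printoptions(precision=4,suppress=True)
for n in("side","top"):
    c=capture(n)
    w=[px2w(c,*q,.012) for q in [(276.7,151),(328.3,147.3),(343.3,275)]] if n=="top" else None
    if w: print(w)
    p,f=fit(c,[.556,-.028,.10]);print(n,p,f)
    for k,z,roi in[("red",.0245,(-.19,-.03,.05,.1)),("blue",.0245,(-.19,-.03,.05,.1)),("red",.116,(-.07,.07,-.15,-.02)),("brass",.03,(-.18,-.05,-.07,.07))]:
        q=cent(c,k,p,z,roi);print(k,len(q),q.mean(0) if len(q) else "",q.min(0) if len(q) else "",q.max(0) if len(q) else "")
    f=c["frame"][...,::-1].copy()
    f=cv2.resize(f,None,fx=3,fy=3,interpolation=2)
    P=proj(c,J(p,[[-.19,-.08,.012],[.2,-.08,.012],[.2,.085,.012],[-.19,.085,.012]]))
    cv2.polylines(f,[np.int32(P*3+1)],True,(255,255,0),1)
    u=P.mean(0)*3;x0,y0=int(u[0]-200),int(u[1]-225)
    cv2.imwrite(f"pics/f_{n}.png",f[y0:y0+450,x0:x0+400])
a=np.hstack([cv2.imread("pics/f_side.png"),cv2.imread("pics/f_top.png")]);cv2.imwrite("pics/f.png",a)
E
```

```text
side [ 0.5715 -0.0122  0.0725] -36.894765652587644
red 37 [-0.0843  0.0774] [-0.0926  0.0628] [-0.0746  0.0886]
blue 24 [-0.1425  0.075 ] [-0.1487  0.0632] [-0.1356  0.0866]
red 85 [ 0.0246 -0.0934] [ 0.0054 -0.1127] [ 0.0451 -0.075 ]
brass 288 [-0.1253 -0.0079] [-0.1407 -0.0561] [-0.1077  0.0533]
[array([0.7644, 0.0849, 0.012 ]), array([ 0.7742, -0.0717,  0.012 ]), array([ 0.3904, -0.1017,  0.012 ])]
top [ 0.5732 -0.0098  0.0721] -39.717905072231616
red 16 [-0.0835  0.0858] [-0.091   0.0755] [-0.0792  0.0907]
blue 16 [-0.141   0.0804] [-0.146   0.0722] [-0.1372  0.0873]
red 39 [ 0.0339 -0.0803] [ 0.0244 -0.0895] [ 0.0415 -0.0721]
brass 347 [-0.1272 -0.0069] [-0.1407 -0.0665] [-0.1147  0.0566]
```

View pics/f.png

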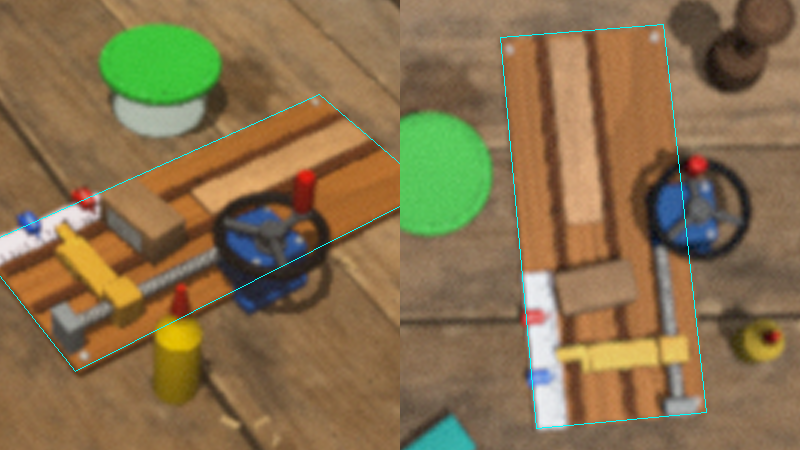

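Run:
```python
from jig import *
np.set_printoptions(precision=4,suppress=True)
P={"side":[.5715,-.0122,.0725],"top":[.5732,-.0098,.0721]}
for n in P:
    c=capture(n)
    for l in("wood_block","slat"):
      for q in masks_of(l,c)[:3]:
        m=q["region"]
        u=np.argwhere(m)
        W=np.array([px2w(c,b,a) for a,b in u]);zt=np.percentile(W[:,2],60)
        k=abs(W[:,2]-zt)<.008
        r=cv2.minAreaRect((W[k][:,:2]*1000).astype(np.float32))
        print(n,l,round(q["p"],2),q["xy"],len(u),"zt",zt,r,"jig",inv(np.array(P[n]),np.array(r[0])/1000))
```

```text
side wood_block 0.68 [275.4, 255.5] 522 zt 0.049293162191806815 ((508.3982238769531, 0.0677947998046875), (43.43292236328125, 77.0219497680664), 11.740129470825195) jig [-0.062   0.0168]
side wood_block 0.64 [257.5, 276.3] 401 zt 0.030578258775980638 ((445.276123046875, -25.10614013671875), (28.259326934814453, 122.60486602783203), 3.6943819522857666) jig [-0.1268 -0.0037]
side wood_block 0.61 [202.7, 212.0] 423 zt 0.03187004571742284 ((421.6963195800781, 277.93707275390625), (75.73297119140625, 45.84194564819336), 24.76908302307129) jig [-0.1284  0.3002]
side slat 0.69 [319.7, 241.3] 630 zt 0.01844025881069251 ((669.8203125, 16.101787567138672), (190.55996704101562, 44.35464859008789), 4.4706597328186035) jig [0.1001 0.0211]
top wood_block 0.93 [307.9, 231.1] 374 zt 0.050590656222478006 ((510.305908203125, 3.2774658203125), (39.29332733154297, 74.48100280761719), 11.185237884521484) jig [-0.0618  0.0176]
top wood_block 0.81 [209.6, 267.5] 380 zt 0.03415931649391015 ((423.78125, 280.2815246582031), (74.09564971923828, 39.74575424194336), 23.75339698791504) jig [-0.1281  0.3001]
top wood_block 0.72 [251.8, 288.3] 341 zt 0.03424524399258866 ((357.3586730957031, 159.67999267578125), (37.702083587646484, 72.38961029052734), 35.56745147705078) jig [-0.2031  0.1846]
top slat 0.68 [299.8, 185.1] 764 zt 0.018520102588622134 ((672.2274169921875, 16.039051055908203), (188.78811645507812, 39.90978240966797), 3.533987045288086) jig [0.1006 0.0186]
```

Call:
{"fn": "drive_tool", "kwargs": {"rows": [[70,20,-37,0,0,0,-0.065],[70,20,-37,0,0,0,-0.065],[70,20,-37,0,0,0,-0.065],[70,20,-37,0,0,0,-0.065],[70,20,-37,0,0,0,-0.065]]}}

```text
time_s: 2.62
tcp_pos: [0.2871, 0.4111, 0.2417]
ee_rot: [[0.807, -0.591, 0.0], [-0.591, -0.807, 0.0], [0.0, -0.0, -1.0]]
wrist_force: [1.6, 0.1, 0.7]
gripper_width: 0.738
gripper_force: 0.0
```

Call:
{"fn": "drive_tool", "kwargs": {"rows": [[70,20,-37,0,0,0,-0.067],[70,20,-37,0,0,0,-0.067],[70,20,-37,0,0,0,-0.067],[70,20,-37,0,0,0,-0.067],[70,20,-37,0,0,0,-0.067]]}}

```text
time_s: 3.03
tcp_pos: [0.3861, 0.2278, 0.242]
ee_rot: [[0.567, -0.823, 0.001], [-0.823, -0.567, 0.001], [-0.0, -0.001, -1.0]]
wrist_force: [0.7, 0.5, 0.6]
gripper_width: 0.696
gripper_force: 0.0
```

Call:
{"fn": "drive_tool", "kwargs": {"rows": [[70,20,-37,-15,0,0,-0.067],[70,20,-37,-20,0,0,-0.067],[70,20,-37,-20,0,0,-0.067],[70,20,-37,-20,0,0,-0.067],[70,20,-37,-20,0,0,-0.067]]}}

```text
time_s: 3.45
tcp_pos: [0.4767, 0.061, 0.1557]
ee_rot: [[0.265, -0.964, 0.001], [-0.964, -0.265, 0.001], [-0.0, -0.002, -1.0]]
wrist_force: [-0.2, 0.6, 0.9]
gripper_width: 0.701
gripper_force: 0.0
```

Call:
{"fn": "drive_tool", "kwargs": {"rows": [[70,20,-37,0,0,0,-0.067],[70,0,0,0,0,0,0],[70,0,0,0,0,0,0]]}}

```text
time_s: 3.7
tcp_pos: [0.4963, 0.024, 0.1555]
ee_rot: [[0.198, -0.98, -0.001], [-0.98, -0.198, -0.0], [0.0, 0.001, -1.0]]
wrist_force: [-0.8, -0.0, 0.6]
gripper_width: 0.7
gripper_force: 0.0
```

Call:
{"fn": "drive_tool", "kwargs": {"rows": [[70,13,-22,-20,0,0,0],[70,0,0,-30,0,0,0],[70,0,0,-30,0,0,0],[70,0,0,-20,0,0,0],[70,0,0,-13,0,0,0]]}}

```text
time_s: 4.12
tcp_pos: [0.5073, 0.005, 0.0412]
ee_rot: [[0.204, -0.979, -0.003], [-0.979, -0.204, -0.001], [-0.0, 0.003, -1.0]]
wrist_force: [-0.7, -0.3, 0.1]
gripper_width: 0.699
gripper_force: 0.0
```

Call:
{"fn": "drive_tool", "kwargs": {"rows": [[70,0,0,0,0,0,0],[0,0,0,0,0,0,0],[0,0,0,0,0,0,0],[0,0,0,0,0,0,0],[0,0,0,0,0,0,0]]}}

```text
time_s: 4.53
tcp_pos: [0.5095, 0.0046, 0.0443]
ee_rot: [[0.203, -0.979, 0.003], [-0.979, -0.203, 0.001], [-0.0, -0.003, -1.0]]
wrist_force: [-0.7, 0.6, 0.3]
gripper_width: 0.483
gripper_force: 0.0
```

Call:
{"fn": "drive_tool", "kwargs": {"rows": [[0,0,0,0,0,0,0],[0,0,0,0,0,0,0]]}}

```text
time_s: 4.7
tcp_pos: [0.5094, 0.0044, 0.0442]
ee_rot: [[0.203, -0.979, 0.002], [-0.979, -0.203, 0.001], [-0.0, -0.002, -1.0]]
wrist_force: [-0.9, 1.5, 5.7]
gripper_width: 0.452
gripper_force: 30.0
```

Call:
{"fn": "drive_tool", "kwargs": {"rows": [[0,0,0,20,0,0,0],[0,0,0,30,0,0,0],[0,0,10,20,0,0,0],[0,-8,33,0,0,0,0],[0,-8,33,0,0,0,0]]}}

```text
time_s: 5.12
tcp_pos: [0.4934, 0.0804, 0.1145]
ee_rot: [[0.199, -0.98, 0.003], [-0.98, -0.199, 0.002], [-0.001, -0.004, -1.0]]
wrist_force: [0.3, 0.4, -0.9]
gripper_width: 0.458
gripper_force: 30.0
```

Call:
{"fn": "drive_tool", "kwargs": {"rows": [[0,-8,33,0,0,0,0],[0,-8,33,0,0,0,0],[0,-8,33,-10,0,0,0],[0,0,0,-30,0,0,0],[0,0,0,-25,0,0,0]]}}

```text
time_s: 5.53
tcp_pos: [0.4686, 0.1813, 0.0479]
ee_rot: [[0.206, -0.979, 0.002], [-0.979, -0.206, 0.002], [-0.002, -0.003, -1.0]]
wrist_force: [-0.4, 0.3, -1.6]
gripper_width: 0.456
gripper_force: 30.0
```

Call:
{"fn": "drive_tool", "kwargs": {"rows": [[0,0,0,-12,0,0,0],[0,0,0,-5,0,0,0],[0,0,0,0,0,0,0]]}}

```text
time_s: 5.78
tcp_pos: [0.4681, 0.1785, 0.0298]
ee_rot: [[0.202, -0.979, -0.002], [-0.979, -0.202, -0.002], [0.001, 0.003, -1.0]]
wrist_force: [0.5, 0.5, -0.9]
gripper_width: 0.458
gripper_force: 30.0
```

Nearly down; touch, then release.

Call:
{"fn": "drive_tool", "kwargs": {"rows": [[0,0,0,-2,0,0,0],[0,0,0,-1,0,0,0],[0,0,0,0,0,0,0]]}}

```text
time_s: 6.03
tcp_pos: [0.4693, 0.1792, 0.0288]
ee_rot: [[0.202, -0.979, 0.001], [-0.979, -0.202, 0.001], [-0.001, -0.002, -1.0]]
wrist_force: [0.6, 0.7, -1.5]
gripper_width: 0.458
gripper_force: 30.0
```

Call:
{"fn": "drive_tool", "kwargs": {"rows": [[0,0,0,-2,0,0,0],[0,0,0,0,0,0,0]]}}

```text
time_s: 6.2
tcp_pos: [0.4695, 0.1794, 0.0272]
ee_rot: [[0.203, -0.979, 0.002], [-0.979, -0.203, 0.001], [-0.001, -0.002, -1.0]]
wrist_force: [-0.6, 0.1, 3.6]
gripper_width: 0.458
gripper_force: 30.0
```

Call:
{"fn": "drive_tool", "kwargs": {"rows": [[70,0,0,0,0,0,0],[70,0,0,0,0,0,0],[70,0,0,0,0,0,0],[70,0,0,25,0,0,0],[70,0,0,40,0,0,0]]}}

```text
time_s: 6.62
tcp_pos: [0.4661, 0.1772, 0.0881]
ee_rot: [[0.202, -0.979, -0.008], [-0.979, -0.202, -0.006], [0.004, 0.01, -1.0]]
wrist_force: [0.7, 1.0, 0.6]
gripper_width: 0.68
gripper_force: 0.0
```

Call:
{"fn": "drive_tool", "kwargs": {"rows": [[40,0,0,41,0,0,0.1],[40,0,0,41,0,0,0.1],[40,0,0,20,0,0,0.1],[40,0,0,0,0,0,0.1],[40,0,0,0,0,0,0.1]]}}

```text
time_s: 7.03
tcp_pos: [0.4693, 0.1795, 0.1951]
ee_rot: [[0.651, -0.759, 0.004], [-0.759, -0.651, 0.003], [-0.0, -0.005, -1.0]]
wrist_force: [-1.1, 0.0, -0.2]
gripper_width: 0.439
gripper_force: 0.0
```

Run:
```python
from jig import *
np.set_printoptions(precision=4,suppress=True)
P={"side":[.5715,-.0122,.0725],"top":[.5732,-.0098,.0721]}
F=[]
for n in P:
    c=capture(n);p=np.array(P[n])
    q=cent(c,"red",p,.116,(-.07,.07,-.15,-.02));print(n,len(q))
    if len(q):
        # triangulation-free: use depth
        h=cv2.cvtColor(c["frame"],cv2.COLOR_RGB2HSV);m=((h[...,0]<8)|(h[...,0]>172))&(h[...,1]>140)&(h[...,2]>90)
        W=np.array([px2w(c,u,v) for v,u in np.argwhere(m)])
        k=(W[:,2]>.085)&(W[:,2]<.125)&(abs(W[:,0]-.6)<.08)&(abs(W[:,1]+.09)<.08);print(W[k].mean(0),W[k].min(0),W[k].max(0),[inv(p,w) for w in [W[k].mean(0)]])
    for l in("burnisher",):
        m=masks_of(l,c)[0];W=np.array([px2w(c,u,v) for v,u in np.argwhere(m["region"])]);W=W[W[:,2]>.15];print(l,np.median(W,0),W.min(0),W.max(0))
    save(c,n+"1.png",(180,130,440,330),1.5);F.append(cv2.imread("pics/"+n+"1.png"))
cv2.imwrite("pics/v1.png",np.hstack(F))
```

```text
side 86
[ 0.611  -0.093   0.1042] [ 0.6047 -0.1001  0.085 ] [ 0.6221 -0.0832  0.1191] [array([ 0.0336, -0.0835])]
burnisher [ 0.7221 -0.1527  0.1887] [ 0.0457 -0.7811  0.15  ] [ 0.7538 -0.1218  0.9426]
top 40
[ 0.6136 -0.087   0.1118] [ 0.607  -0.0942  0.0905] [ 0.6211 -0.0799  0.1189] [array([ 0.0348, -0.0799])]
burnisher [ 0.7297 -0.1376  0.1926] [ 0.3718 -0.167   0.1757] [0.7589 0.1046 1.304 ]
```

View pics/v1.png

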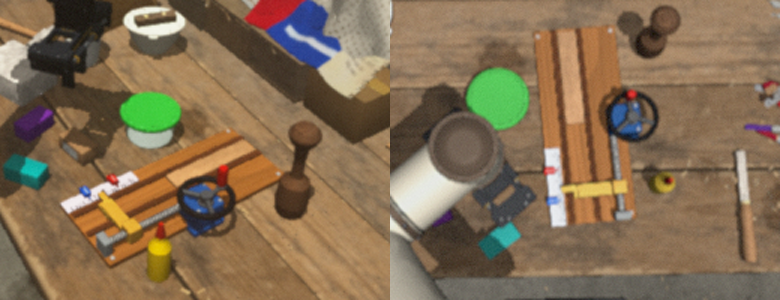

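Call:
{"fn": "drive_tool", "kwargs": {"rows": [[40,18,-33,0,0,0,0.064],[40,18,-33,0,0,0,0.064],[40,18,-33,0,0,0,0.064],[40,18,-33,0,0,0,0.064],[40,18,-33,0,0,0,0.064]]}}

```text
time_s: 7.65
tcp_pos: [0.5591, 0.0125, 0.1924]
ee_rot: [[0.855, -0.519, -0.001], [-0.519, -0.855, -0.0], [-0.001, 0.001, -1.0]]
wrist_force: [-0.2, 1.2, 0.2]
gripper_width: 0.397
gripper_force: 0.0
```

Call:
{"fn": "drive_tool", "kwargs": {"rows": [[40,18,-33,0,0,0,0.064],[40,18,-33,0,0,0,0.064],[40,19,-35,0,0,0,0.064],[40,0,0,0,0,0,0],[40,0,0,0,0,0,0]]}}

```text
time_s: 8.07
tcp_pos: [0.6138, -0.0889, 0.1913]
ee_rot: [[0.936, -0.353, -0.002], [-0.353, -0.936, -0.0], [-0.002, 0.001, -1.0]]
wrist_force: [0.2, 0.2, 0.3]
gripper_width: 0.395
gripper_force: 0.0
```

Call:
{"fn": "drive_tool", "kwargs": {"rows": [[40,1,1,-30,0,0,0],[40,0,0,-30,0,0,0],[40,0,0,-20,0,0,0],[40,0,0,-11,0,0,0],[40,0,0,0,0,0,0]]}}

```text
time_s: 8.48
tcp_pos: [0.6125, -0.0849, 0.0991]
ee_rot: [[0.938, -0.347, -0.006], [-0.347, -0.938, -0.0], [-0.006, 0.002, -1.0]]
wrist_force: [-0.6, 0.5, 0.1]
gripper_width: 0.401
gripper_force: 0.0
```

Call:
{"fn": "drive_tool", "kwargs": {"rows": [[0,0,0,0,0,0,0],[0,0,0,0,0,0,0],[0,0,0,0,0,0,0],[0,0,0,0,0,0,0],[0,0,0,0,0,0,0]]}}

```text
time_s: 8.9
tcp_pos: [0.615, -0.0864, 0.1038]
ee_rot: [[0.938, -0.347, 0.002], [-0.347, -0.938, -0.001], [0.002, 0.0, -1.0]]
wrist_force: [-3.3, -2.3, 4.9]
gripper_width: 0.21
gripper_force: 30.0
```

Call:
{"fn": "drive_tool", "kwargs": {"rows": [[0,-5.2,11.4,0,0,0,0],[0,-8.7,8.9,0,0,0,0],[0,-11.3,5.4,0,0,0,0],[0,-12.4,1.2,0,0,0,0],[0,-12.1,-3.1,0,0,0,0]]}}

```text
time_s: 9.32
tcp_pos: [0.568, -0.0616, 0.1038]
ee_rot: [[0.938, -0.346, 0.009], [-0.346, -0.938, 0.0], [0.008, -0.004, -1.0]]
wrist_force: [5.8, -3.1, -0.7]
gripper_width: 0.206
gripper_force: 30.0
```

Call:
{"fn": "drive_tool", "kwargs": {"rows": [[0,-10.3,-7.1,0,0,0,0],[0,-7.3,-10.2,0,0,0,0],[0,-3.4,-12.0,0,0,0,0],[0,0.9,-12.5,0,0,0,0],[0,5.2,-11.4,0,0,0,0]]}}

```text
time_s: 9.73
tcp_pos: [0.5498, -0.1153, 0.1037]
ee_rot: [[0.938, -0.347, 0.002], [-0.347, -0.938, 0.001], [0.001, -0.002, -1.0]]
wrist_force: [-0.4, 6.2, 6.2]
gripper_width: 0.208
gripper_force: 30.0
```

Call:
{"fn": "drive_tool", "kwargs": {"rows": [[0,8.7,-8.9,0,0,0,0],[0,11.3,-5.4,0,0,0,0],[0,12.4,-1.2,0,0,0,0],[0,12.1,3.1,0,0,0,0],[0,10.3,7.1,0,0,0,0]]}}

```text
time_s: 10.15
tcp_pos: [0.6046, -0.1222, 0.1037]
ee_rot: [[0.937, -0.349, -0.001], [-0.349, -0.937, -0.001], [-0.001, 0.001, -1.0]]
wrist_force: [-4.7, 0.7, 10.7]
gripper_width: 0.209
gripper_force: 30.0
```

Call:
{"fn": "drive_tool", "kwargs": {"rows": [[0,7.3,10.2,0,0,0,0],[0,3.4,12.0,0,0,0,0],[0,-0.9,12.5,0,0,0,0],[0,0,0,0,0,0,0],[0,0,0,0,0,0,0]]}}

```text
time_s: 10.57
tcp_pos: [0.6148, -0.0854, 0.1038]
ee_rot: [[0.938, -0.347, 0.001], [-0.347, -0.938, 0.0], [0.001, -0.001, -1.0]]
wrist_force: [-2.6, 1.7, 7.6]
gripper_width: 0.21
gripper_force: 30.0
```

Call:
{"fn": "drive_tool", "kwargs": {"rows": [[0,-5.2,11.4,0,0,0,0],[0,-8.7,8.9,0,0,0,0],[0,-11.3,5.4,0,0,0,0],[0,-12.4,1.2,0,0,0,0],[0,-12.1,-3.1,0,0,0,0]]}}

```text
time_s: 10.98
tcp_pos: [0.5675, -0.0618, 0.1038]
ee_rot: [[0.938, -0.346, 0.008], [-0.346, -0.938, 0.0], [0.007, -0.003, -1.0]]
wrist_force: [4.8, -1.7, 0.6]
gripper_width: 0.208
gripper_force: 30.0
```

Call:
{"fn": "drive_tool", "kwargs": {"rows": [[0,-10.3,-7.1,0,0,0,0],[0,-7.3,-10.2,0,0,0,0],[0,-3.4,-12.0,0,0,0,0],[0,0.9,-12.5,0,0,0,0],[0,2.5,-7.0,0,0,0,0]]}}

```text
time_s: 11.4
tcp_pos: [0.5478, -0.1116, 0.1037]
ee_rot: [[0.938, -0.348, 0.003], [-0.348, -0.938, 0.001], [0.002, -0.002, -1.0]]
wrist_force: [0.4, 4.9, 7.5]
gripper_width: 0.206
gripper_force: 30.0
```

Call:
{"fn": "drive_tool", "kwargs": {"rows": [[0,0,0,0,0,0,0],[0,0,0,0,0,0,0]]}}

```text
time_s: 11.57
tcp_pos: [0.5484, -0.1125, 0.1037]
ee_rot: [[0.938, -0.348, 0.003], [-0.348, -0.938, -0.001], [0.003, 0.0, -1.0]]
wrist_force: [0.1, -3.7, 7.4]
gripper_width: 0.21
gripper_force: 30.0
```

Run:
```python
from jig import *
np.set_printoptions(precision=4,suppress=True)
P={"side":[.5715,-.0122,.0725],"top":[.5732,-.0098,.0721]}
F=[]
for n in P:
    c=capture(n);p=np.array(P[n])
    for k,z,roi in[("red",.0245,(-.19,-.03,.05,.1)),("brass",.03,(-.18,-.03,-.07,.07)),("brass",.0245,(-.18,-.03,.045,.07)),("brass",.03,(-.18,-.03,-.01,.04))]:
        q=cent(c,k,p,z,roi);print(n,k,len(q),*( (q.mean(0),q.min(0),q.max(0)) if len(q) else ()))
    u,v=proj(c,J(p,[[-.09,.06,.02]]))[0];u,v=int(u),int(v)
    save(c,n+"2.png",(u-32,v-32,u+33,v+33),6);F.append(cv2.imread("pics/"+n+"2.png"))
cv2.imwrite("pics/v2.png",np.hstack(F))
```

```text
side red 38 [-0.0842  0.079 ] [-0.0928  0.0658] [-0.0747  0.0901]
side brass 284 [-0.0945 -0.0074] [-0.1121 -0.0559] [-0.0767  0.0546]
side brass 18 [-0.0899  0.0518] [-0.0954  0.0453] [-0.0844  0.0593]
side brass 128 [-0.0971  0.0132] [-0.1121 -0.01  ] [-0.0832  0.0395]
top red 13 [-0.0843  0.0875] [-0.0909  0.0842] [-0.0791  0.0907]
top brass 55 [-0.0956 -0.0559] [-0.1077 -0.0652] [-0.084  -0.0447]
top brass 0
top brass 0
```

View pics/v2.png

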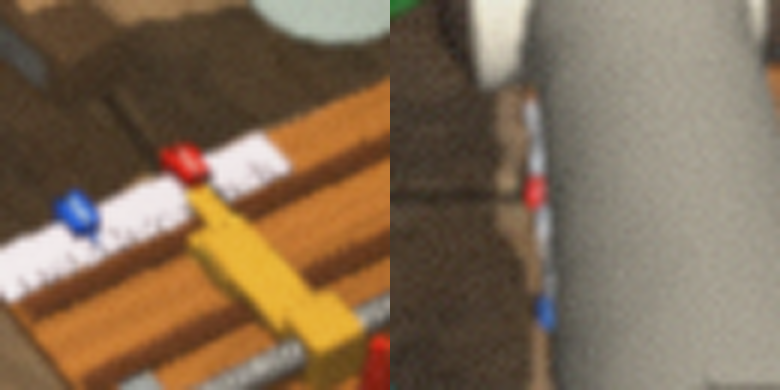

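Call:
{"fn": "drive_tool", "kwargs": {"rows": [[40,0,0,0,0,0,0],[40,0,0,0,0,0,0],[40,0,0,5,0,0,0],[40,0,0,35,0,0,0],[40,0,0,41,0,0,0]]}}

```text
time_s: 12.08
tcp_pos: [0.5445, -0.111, 0.1805]
ee_rot: [[0.937, -0.348, -0.01], [-0.348, -0.937, 0.0], [-0.01, 0.003, -1.0]]
wrist_force: [0.6, 0.8, -0.1]
gripper_width: 0.388
gripper_force: 0.0
```

Call:
{"fn": "drive_tool", "kwargs": {"rows": [[0,30,25,20,0,0,0],[0,30,25,20,0,0,0],[0,30,25,0,0,0,0],[0,30,25,0,0,0,0],[0,0,15,0,0,0,0]]}}

```text
time_s: 12.5
tcp_pos: [0.6678, 0.004, 0.2193]
ee_rot: [[0.938, -0.346, 0.0], [-0.346, -0.938, 0.0], [0.0, -0.0, -1.0]]
wrist_force: [0.6, 0.2, -1.0]
gripper_width: 0.105
gripper_force: 0.0
```

Run:
```python
from jig import *
np.set_printoptions(precision=4,suppress=True)
P={"side":[.5715,-.0122,.0725],"top":[.5732,-.0098,.0721]}
F=[]
for n in P:
    c=capture(n);p=np.array(P[n])
    for k,z,roi in[("red",.0245,(-.19,-.03,.05,.1)),("brass",.03,(-.18,-.03,-.07,.07)),("red",.116,(-.07,.07,-.15,-.02))]:
        q=cent(c,k,p,z,roi);print(n,k,len(q),*( (q.mean(0),q.min(0),q.max(0)) if len(q) else ()))
    u,v=proj(c,J(p,[[-.09,.06,.02]]))[0];u,v=int(u),int(v)
    save(c,n+"3.png",(u-32,v-32,u+33,v+33),6);F.append(cv2.imread("pics/"+n+"3.png"))
cv2.imwrite("pics/v3.png",np.hstack(F))
```

```text
side red 34 [-0.0845  0.0781] [-0.0926  0.0658] [-0.0749  0.0886]
side brass 283 [-0.0945 -0.0072] [-0.1121 -0.0559] [-0.0767  0.0546]
side red 90 [-0.0436 -0.1133] [-0.0619 -0.1329] [-0.0256 -0.0931]
top red 0
top brass 331 [-0.0966 -0.0103] [-0.1107 -0.0652] [-0.0829  0.045 ]
top red 38 [-0.0334 -0.0994] [-0.0417 -0.1088] [-0.0246 -0.0919]
```

View pics/v3.png

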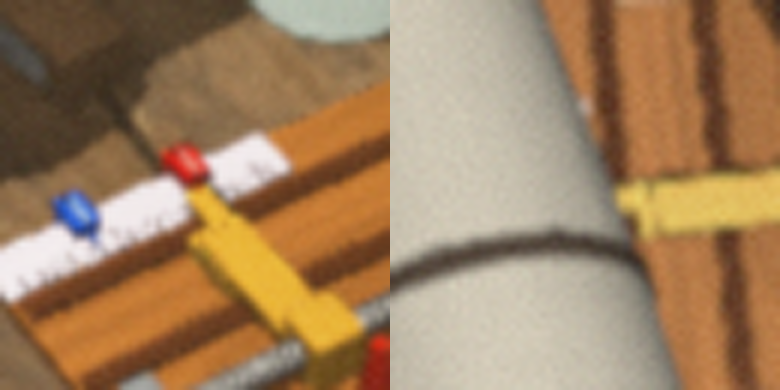

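Call:
{"fn": "drive_tool", "kwargs": {"rows": [[0,1,3,0,0,0,-0.115],[0,1,3,0,0,0,-0.115],[0,1,3,-10,0,0,-0.115],[0,0,3,-20,0,0,-0.115],[0,0,0,-20,0,0,-0.115]]}}

```text
time_s: 13.02
tcp_pos: [0.6666, 0.013, 0.1713]
ee_rot: [[0.593, -0.805, 0.001], [-0.805, -0.593, 0.001], [0.0, -0.001, -1.0]]
wrist_force: [0.3, -0.3, -0.4]
gripper_width: 0.007
gripper_force: 0.0
```

Call:
{"fn": "drive_tool", "kwargs": {"rows": [[0,0,0,-20,0,0,-0.115],[0,0,0,-20,0,0,-0.115],[0,0,0,-20,0,0,-0.115],[0,0,0,-20,0,0,-0.115],[0,0,0,-15,0,0,-0.115]]}}

```text
time_s: 13.43
tcp_pos: [0.6652, 0.0123, 0.0741]
ee_rot: [[0.059, -0.998, -0.004], [-0.998, -0.059, -0.0], [0.0, 0.004, -1.0]]
wrist_force: [0.2, 1.2, 0.3]
gripper_width: 0.005
gripper_force: 0.0
```

Call:
{"fn": "drive_tool", "kwargs": {"rows": [[0,0,0,0,0,0,0],[0,0,0,0,0,0,0]]}}

```text
time_s: 13.6
tcp_pos: [0.6662, 0.0125, 0.0754]
ee_rot: [[0.068, -0.998, -0.003], [-0.998, -0.068, -0.001], [0.001, 0.003, -1.0]]
wrist_force: [0.3, 0.3, 1.0]
gripper_width: 0.002
gripper_force: 0.0
```

Run:
```python
from jig import *
from scipy.optimize import minimize
np.set_printoptions(precision=4,suppress=True)
P={"side":[.5715,-.0122,.0725],"top":[.5732,-.0098,.0721]}
for n in P:
    c=capture(n);p=np.array(P[n])
    for nm,x0 in(("red",-.084),("blue",-.1415)):
        im=cv2.imread(f"pics/{n}0.png").astype(float);w=im[...,2]-np.maximum(im[...,0],im[...,1]) if nm=="red" else im[...,0]-np.maximum(im[...,2],im[...,1])
        w=np.clip(w-40,0,None)
        u,v=proj(c,J(p,[[x0,.076,.018]]))[0]
        g=np.zeros_like(w);g[int(v)-9:int(v)+10,int(u)-9:int(u)+10]=1;w=w*g
        vv,uu=np.mgrid[:420,:560];C=np.array([(w*uu).sum(),(w*vv).sum()])/w.sum()
        def pc(x):
            B=np.array([[x+a,y,z] for a in(-.007,.007) for y in(.062,.09) for z in(.012,.0245)])
            h=cv2.convexHull(proj(c,J(p,B)).astype(np.float32));m=cv2.moments(h);return np.array([m["m10"],m["m01"]])/m["m00"]
        # shift along x only that best matches
        xs=np.linspace(x0-.008,x0+.008,65);d=[np.linalg.norm(pc(x)-C) for x in xs];i=int(np.argmin(d));print(n,nm,xs[i],d[i])
print(sense()["wrist_force"],sense()["tcp_pos"])
```

```text
side red -0.0835 1.6788202581213791
side blue -0.14075 1.5677938027375848
top red -0.0835 1.2982343662140372
top blue -0.1415 1.0554070019589137
[ 0.3724 -0.6364  0.5787] [0.6679 0.0131 0.0774]
```

Call:
{"fn": "drive_tool", "kwargs": {"rows": [[0,3,3,-15,0,0,0],[0,0,0,-13,0,0,0],[0,0,0,-6,0,0,0],[0,0,0,-3,0,0,0],[0,0,0,0,0,0,0]]}}

```text
time_s: 14.12
tcp_pos: [0.6705, 0.0166, 0.0389]
ee_rot: [[0.067, -0.998, -0.0], [-0.998, -0.067, -0.0], [0.0, 0.0, -1.0]]
wrist_force: [-0.6, -0.6, 0.2]
gripper_width: 0.007
gripper_force: 0.0
```

Call:
{"fn": "drive_tool", "kwargs": {"rows": [[0,0,0,-2,0,0,0],[0,0,0,0,0,0,0]]}}

```text
time_s: 14.28
tcp_pos: [0.6712, 0.0167, 0.038]
ee_rot: [[0.066, -0.998, 0.002], [-0.998, -0.066, 0.0], [-0.0, -0.002, -1.0]]
wrist_force: [0.5, -0.3, 2.7]
gripper_width: 0.003
gripper_force: 1.2
```

Call:
{"fn": "drive_tool", "kwargs": {"rows": [[0,0,0,-1.5,0,0,0],[0,0,0,0,0,0,0]]}}

```text
time_s: 14.45
tcp_pos: [0.6712, 0.0167, 0.038]
ee_rot: [[0.067, -0.998, 0.002], [-0.998, -0.067, -0.0], [0.0, -0.002, -1.0]]
wrist_force: [-2.3, 0.8, 8.1]
gripper_width: 0.001
gripper_force: 4.1
```

Call:
{"fn": "drive_tool", "kwargs": {"rows": [[0,-6,-0.4,0,0,0,0],[0,-12,-0.9,0,0,0,0],[0,-12,-0.9,0,0,0,0],[0,-12,-0.9,0,0,0,0],[0,-12,-0.9,0,0,0,0]]}}

```text
time_s: 14.87
tcp_pos: [0.6191, 0.013, 0.038]
ee_rot: [[0.067, -0.998, 0.008], [-0.998, -0.067, 0.001], [-0.001, -0.008, -1.0]]
wrist_force: [2.3, 0.8, 4.9]
gripper_width: 0.007
gripper_force: 2.5
```

Run:
```python
from jig import *
P={"side":[.5715,-.0122,.0725]}
c=capture("side");p=np.array(P["side"]);print(sense()["wrist_force"],sense()["tcp_pos"])
save(c,"s4.png",(200,200,400,340),4)
```

```text
[-2.11152752  0.35828123  3.34477896] [0.616597   0.01277677 0.03797149]
```

View pics/s4.png

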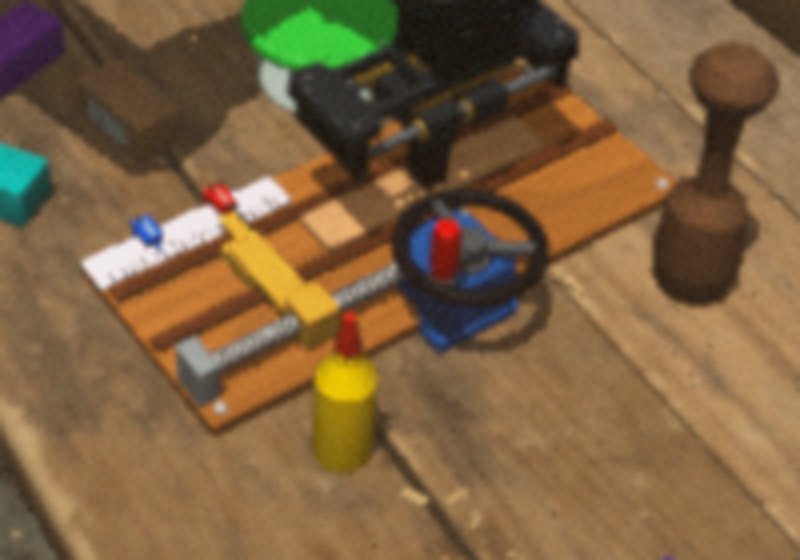

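Call:
{"fn": "drive_tool", "kwargs": {"rows": [[0,0,0,-1,0,0,0],[0,-8,-0.6,0,0,0,0],[0,-10,-0.7,0,0,0,0],[0,-10,-0.7,0,0,0,0],[0,0,0,0,0,0,0]]}}

```text
time_s: 15.33
tcp_pos: [0.5908, 0.0112, 0.038]
ee_rot: [[0.068, -0.998, 0.009], [-0.998, -0.068, 0.001], [-0.001, -0.009, -1.0]]
wrist_force: [-0.9, 1.5, 9.5]
gripper_width: 0.005
gripper_force: 5.0
```

Call:
{"fn": "drive_tool", "kwargs": {"rows": [[0,-3,-0.2,0,0,0,0],[0,-3,-0.2,0,0,0,0],[0,0,0,0,0,0,0]]}}

```text
time_s: 15.58
tcp_pos: [0.5864, 0.011, 0.0379]
ee_rot: [[0.068, -0.998, 0.01], [-0.998, -0.068, 0.002], [-0.001, -0.01, -1.0]]
wrist_force: [1.6, 0.2, 9.0]
gripper_width: 0.001
gripper_force: 4.4
```

Call:
{"fn": "drive_tool", "kwargs": {"rows": [[0,-2,-0.1,0,0,0,0],[0,-2,-0.1,0,0,0,0],[0,0,0,0,0,0,0]]}}

```text
time_s: 15.83
tcp_pos: [0.5828, 0.0108, 0.0379]
ee_rot: [[0.068, -0.998, 0.011], [-0.998, -0.068, 0.002], [-0.001, -0.011, -1.0]]
wrist_force: [1.6, 0.9, 8.6]
gripper_width: 0.005
gripper_force: 4.2
```

Call:
{"fn": "drive_tool", "kwargs": {"rows": [[0,-2,-0.1,0,0,0,0],[0,0,0,0,0,0,0]]}}

```text
time_s: 16.0
tcp_pos: [0.5813, 0.0109, 0.038]
ee_rot: [[0.068, -0.998, 0.012], [-0.998, -0.068, 0.002], [-0.001, -0.012, -1.0]]
wrist_force: [3.2, 0.6, 7.1]
gripper_width: 0.008
gripper_force: 3.6
```

Call:
{"fn": "drive_tool", "kwargs": {"rows": [[0,-2,-0.1,0,0,0,0],[0,0,0,0,0,0,0]]}}

```text
time_s: 16.17
tcp_pos: [0.5797, 0.0108, 0.038]
ee_rot: [[0.068, -0.998, 0.013], [-0.998, -0.068, 0.002], [-0.001, -0.013, -1.0]]
wrist_force: [4.3, 0.2, 7.2]
gripper_width: 0.0
gripper_force: 3.4
```

Call:
{"fn": "drive_tool", "kwargs": {"rows": [[0,-2,-0.1,0,0,0,0],[0,0,0,0,0,0,0]]}}

```text
time_s: 16.33
tcp_pos: [0.5778, 0.0108, 0.038]
ee_rot: [[0.068, -0.998, 0.013], [-0.998, -0.068, 0.002], [-0.001, -0.013, -1.0]]
wrist_force: [4.5, -0.1, 5.8]
gripper_width: 0.008
gripper_force: 3.3
```

Call:
{"fn": "drive_tool", "kwargs": {"rows": [[0,0,0,6,0,0,0],[0,0,0,30,0,0,0],[0,0,0,40,0,0,0],[0,30,0,40,0,0,0],[0,30,20,40,0,0,0]]}}

```text
time_s: 16.75
tcp_pos: [0.62, 0.0234, 0.1778]
ee_rot: [[0.064, -0.998, 0.0], [-0.998, -0.064, -0.0], [0.0, -0.0, -1.0]]
wrist_force: [1.8, 0.6, -1.0]
gripper_width: 0.009
gripper_force: 0.0
```

Call:
{"fn": "drive_tool", "kwargs": {"rows": [[0,20,35,10,0,0,0],[0,0,40,0,0,0,0],[0,0,40,0,0,0,0],[0,0,40,0,0,0,0],[0,0,0,0,0,0,0]]}}

```text
time_s: 17.17
tcp_pos: [0.6401, 0.1862, 0.1844]
ee_rot: [[0.072, -0.997, 0.0], [-0.997, -0.072, 0.001], [-0.001, -0.0, -1.0]]
wrist_force: [0.7, -0.9, -0.4]
gripper_width: 0.005
gripper_force: 0.0
```

Run:
```python
from jig import *
np.set_printoptions(precision=4,suppress=True)
P={"side":[.5715,-.0122,.0725],"top":[.5732,-.0098,.0721]}
F=[]
for n in P:
    c=capture(n);p=np.array(P[n])
    q=cent(c,"brass",p,.03,(-.18,-.03,-.07,.07));print(n,len(q),q.mean(0))
    for l in("slat","wood_block"):
        r=masks_of(l,c)[:2]
        for m in r:
            W=np.array([px2w(c,u,v) for v,u in np.argwhere(m["region"])]);k=abs(W[:,2]-np.percentile(W[:,2],60))<.006
            b=cv2.minAreaRect((W[k][:,:2]*1000).astype(np.float32));print(n,l,m["p"],np.percentile(W[:,2],60),b,inv(p,np.array(b[0])/1000))
    u,v=proj(c,J(p,[[-.04,.02,.02]]))[0];u,v=int(u),int(v)
    save(c,n+"5.png",(u-50,v-55,u+50,v+55),4);F.append(cv2.imread("pics/"+n+"5.png"))
cv2.imwrite("pics/v5.png",np.hstack(F))
```

```text
side 286 [-0.0945 -0.0075]
side slat 0.69 0.018497922329019898 ((583.850341796875, 6.366098403930664), (180.83575439453125, 40.56596755981445), 4.397416114807129) [0.0137 0.0176]
side slat 0.21 0.030719789531760244 ((479.1510314941406, -24.77630615234375), (34.208091735839844, 119.82591247558594), 4.188077926635742) [-0.093  -0.0059]
side wood_block 0.84 0.032218376110778914 ((354.19342041015625, 156.96163940429688), (42.98600769042969, 75.54328155517578), 35.46559524536133) [-0.2045  0.1845]
side wood_block 0.76 0.03150353006112592 ((421.79150390625, 277.11151123046875), (77.90432739257812, 43.601531982421875), 22.971954345703125) [-0.1284  0.2994]
top 345 [-0.0966 -0.0065]
top slat 0.76 0.01868167177723734 ((583.0191650390625, 11.420726776123047), (187.00852966308594, 35.880245208740234), 4.670870780944824) [0.0113 0.0205]
top wood_block 0.7 0.03409914789944981 ((470.5178527832031, 178.23948669433594), (37.92266845703125, 71.48821258544922), 11.623016357421875) [-0.0889  0.1949]
top wood_block 0.66 0.03408261260640466 ((358.85089111328125, 155.91310119628906), (39.56836700439453, 64.90778350830078), 37.67390060424805) [-0.2019  0.1807]
```

View pics/v5.png

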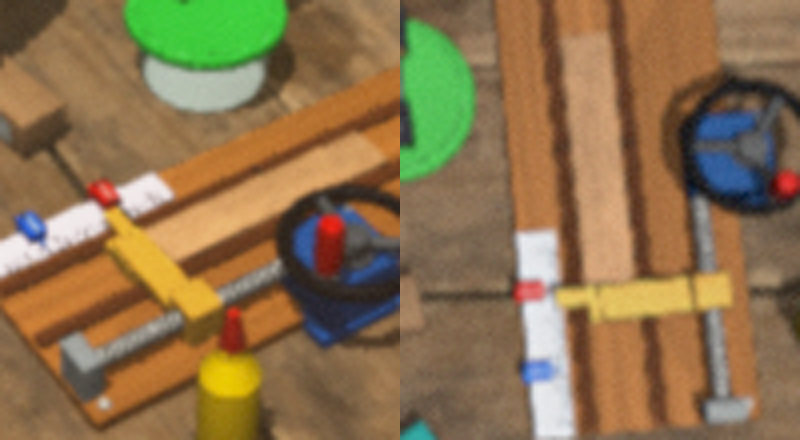

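Run:
```python
from jig import *
np.set_printoptions(precision=2,suppress=True)
P={"side":[.5715,-.0122,.0725],"top":[.5732,-.0098,.0721]}
xs=np.arange(-.125,-.055,.00025)
def edge(f,hi_i):  # front (+x) half-max crossing after the plateau
    hi=np.median(f[hi_i]);i0=hi_i[-1]
    lo=np.median(f[i0+48:i0+64]);h=(hi+lo)/2
    k=np.argmax(f[i0:]<h)+i0;return xs[k]*1000
for n in P:
    c=capture(n);p=np.array(P[n]);im=c["frame"].astype(float)
    def prof(sig,y,z):
        q=proj(c,J(p,np.c_[xs,np.full(len(xs),y),np.full(len(xs),z)]));return map_coordinates(sig,[q[:,1],q[:,0]],order=3)
    yel=im[...,1]-im[...,2]; red=im[...,0]-im[...,1]
    i=np.where((xs>-.098)&(xs<-.09))[0]
    print(n,"face",np.array([edge(prof(yel,y,.03),i) for y in(-.035,-.03,-.025,-.02,-.015,-.01,.035,.038)]))
    for y in(.068,.072,.076,.08,.084,.087):
        f=prof(red,y,.0245);a=f.argmax();h=(f.max()+np.median(f[:40]))/2
        w=np.where(f>h)[0];print("  red y",y,"half-max",xs[w[0]]*1000,xs[w[-1]]*1000)
```

```text
side face [-77.5  -78.75 -83.5  -83.25 -82.75 -82.75 -86.5  -86.5 ]
  red y 0.068 half-max -91.74999999999997 -77.99999999999996
  red y 0.072 half-max -91.24999999999997 -76.99999999999996
  red y 0.076 half-max -90.99999999999997 -76.49999999999996
  red y 0.08 half-max -91.49999999999997 -75.49999999999996
  red y 0.084 half-max -91.49999999999997 -75.74999999999996
  red y 0.087 half-max -90.99999999999997 -76.49999999999996
top face [-83.75 -84.   -85.25 -85.5  -85.5  -84.5  -84.75 -85.  ]
  red y 0.068 half-max -88.49999999999997 -78.49999999999996
  red y 0.072 half-max -90.24999999999997 -77.49999999999996
  red y 0.076 half-max -90.49999999999997 -77.24999999999996
  red y 0.08 half-max -90.49999999999997 -76.99999999999996
  red y 0.084 half-max -90.74999999999997 -76.74999999999996
  red y 0.087 half-max -91.49999999999997 -77.99999999999996
```

```bash
python3 -c "
from station import finish_job;print(finish_job())"
```

```text
the job is handed in; nothing more can be done
None
```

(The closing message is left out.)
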